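# Lay out the washed cooker parts on the turntable

## Task

Lay out the washed cooker parts on the wooden turntable: the aluminium separator disc centred on the green mat, and the grey gasket ring flat on top of the disc and centred around its knob. Stand the steel whistle upright in the middle of the cream canister's lid, and stand the yellow funnel, mouth down, midway between the canister and the amber jar. Leave the canister and the jar standing where they are.

Things in the scene. Friction and masses are not known exactly. Their poses are not given: they have to be found in the camera images.
- separator_center (a point): Aluminium cooker separator: a flat disc 124 mm across and 8 mm thick with a ring of dark holes and an upright grip knob in the middle, 14 mm across, rising from the disc's face (8 mm up) to 34 mm above the underside. Loose, about 120 g, starts knob up on the counter. Point: on the axis, 17 mm above the underside. z up through the knob. Pick it up by the knob.
- gasket_center (a point): Grey firm gasket ring lying flat: outside diameter 110 mm, hole 86 mm, so the band is 12 mm wide, 12 mm thick. Loose, about 50 g, starts on the counter. Point: centre of the ring, 6 mm above its underside; z is the ring's axis. Pinch the band at any one place, one finger inside the ring and one outside, 49 mm from the centre; it is too wide to grasp across.
- whistle_center (a point): Steel cooker whistle (weight valve): an upright little cylinder 26 mm across with a thin black band, narrower towards the rounded top, 45 mm tall. Loose, about 80 g, starts standing on the counter. Point: its centre, 22.5 mm above its foot. z up.
- funnel_center (a point): Yellow plastic funnel standing mouth down: mouth 72 mm across, 95 mm tall overall, the cone tapers to 18 mm across at 45 mm up and from there the spout tapers to 14 mm at the top. Loose, about 40 g, starts on the counter. Point: on the axis 47.5 mm above the mouth's edge. z up through the spout. Pick it up by the spout.
- turntable: Round wooden turntable, 360 mm across, stiff: it does not turn. Origin: centre of its underside on the counter; its top is flat, 22 mm above that. Its own axes are x, y across and z up: the canister and the jar stand at x = 55 mm, one at y = +97 and the other at y = -97 mm (which is which varies); the mat is near x = -112 mm, y = 0. A blue shaker (36 mm across, 50 tall) and a little steel tumbler (36 mm across, 45 tall) also stand on it at x = -75, y = +125 and -125 mm.
- mat: Round flat green mat, 130 mm across, 4 mm thick, fixed on the turntable. Origin: centre of its underside, so its top is 4 mm higher.
- canister: Cream ceramic canister with a closed flat lid, 82 mm across at the lid, 112 mm tall to the flat lid top (no knob). Loose and about 700 g, stands on the turntable. Origin: centre of its underside, z up.
- jar: Amber glass jar with a red lid, 66 mm across, 100 mm tall. Loose, about 450 g, stands on the turntable. Origin: centre of its underside, z up.
There are look-alikes about, which are no part of the job. Leave any red look-alike of the part that bears whistle_center alone.

How it is judged:
By the outcome, as a careful person would: the job done as asked, in the order asked, and still so for the second after the job is handed in, with the robot touching nothing.
It also fails if it takes over 115 s, if anything falls off the work surface, if the arm or the gripper's body presses on something with over 40 N, if the wrist force passes 120 N, or if a joint passes its speed limit or range.

## Robot

A 7-joint arm with a two-finger parallel gripper is mounted at the origin on the work surface. World frame = base frame: x ahead of the robot, y to its left, z up, the work surface at z = 0. Lengths are in mm, angles in rad, forces in N, time in s.
With the tool pointing down it reaches from about 425 to 875 mm from the base axis. Payload 9.9 kg.
Tool frame: the origin (TCP) lies between the finger pads; the fingertips stand 25 mm ahead of it and the grasp point (between the pads) lies 6 mm ahead of it; z points along the fingers, y is the line along which they close (so a half turn about z gives the same grasp; the last joint's range is limited). The gripper opens to 85 mm and grips with 20 to 120 N. Pads are 22 mm wide; open, the fingers measure 114 mm over their backs; the gripper's body (76 mm by 85 mm) begins 54 mm behind the grasp point. The pads swing forward as they close: fully open they stand 13 mm farther back than shut.
Start: joints at [1.042, 0.576, 0.025, 1.437, -0.015, 1.129, -0.057], TCP at [290.442, -609.322, 256.289] pointing down, gripper open.
Joint ranges: [-2.76, 2.76], [-0.34, 2.15], [-1.52, 1.57], [0.19, 2.46], [-1.09, 4.23], [0.17, 1.99], [-2.82, 2.82]. Speed limits (rad/s): [2.22, 2.22, 3.01, 3.01, 3.14, 3.14, 3.14].

## Interface

Orientations are given as a unit quaternion [x, y, z, w].
In Python, from workcell import env, get_image, calibration gives the robot as it stands.
- The arm moves only by the tool move_arm, never from a script. Its argument "series" is a list of rows, each an object of numbers: "claw": the closure, from 0 (fully open) to 1 (shut); "tx", "ty", "tz": the shift along the world's x, y, z in mm; "roll": the turn about the world's z in degrees. A call has 1 to 8 rows; each row shifts and turns the commanded pose from where the row before left it; what a row does not reach is not made up. A row lasts 1/8 s, in which the tool goes at most 62.5 mm and 10.7 degrees, less where a joint would pass 70% of its speed; a pose out of reach is approached as far as the arm can. A call with a gripper value outside its range is refused whole. The fingers move at their own pace and stop on an object; "grip_force" is the grip in N (left out, the last holds). Time passes only in rows, so rows that do not move let the fingers close. It gives the time, the measured TCP pose, the force, the opening and the grip force at its end, in the units of the state.
- env.get_state(): the state, without advancing time (a new reading comes with each control period).
- get_image(name): name is "side" or "top" or "wrist"; returns (picture, depth): 400x640x3 uint8, red, green, blue; 400x640 float32, mm along the optical axis (not along the pixel's ray), 0 where there is no reading.
- calibration(name): a dict with "fx", "fy", "cx", "cy" (pixels), "extrinsics" (4x4, takes a point from world to camera coordinates). Camera axes: x right, y down, z forward; pixel columns grow to the right and rows downward; lengths in mm; the calibration is good to about 2 mm. A picture is of the moment at which its call begins: read the wrist's pose just before it. calibration takes no time and is no camera call; for the wrist camera it gives the pose at the moment of the call.
- env.finish_job(): hands the job in; it is judged then, once.
The state is a dict: "time_s": time; "qpos": joint angles; "dq": joint speeds; "effort": joint torques, N m; "tool_pos": TCP position; "orientation": TCP orientation; "wrist_force": force on the tool from outside, world axes, zero at the start; "moment": the same for the moment, N m; "width": finger opening in mm; "grip_force": force on a finger pad.
Only numpy, scipy, OpenCV 4.12 (cv2) and the standard library are available. Lean on these libraries where they do the work, as an engineer would, in place of code of your own. Each camera call takes 0.05 s, during which the arm holds its last target. There are 200 camera calls.

## Working session

There is one attempt and no reset: what is moved stays moved. The work goes in short steps, Python scripts to look and compute and a tool call to move; the robot and the scene stay as the last step left them, time stands still between calls to the robot, and variables do not carry over. Pictures are saved under pics/ and viewed, at most 14 in all, crops included, and the job is handed in when it is done.

Besides the shell and the picture viewer there is one more tool, called after "Emit:" as name([rows], argument=value, ...), one row to a line, values as JSON. move_arm: Moves the arm, as the interface text tells. Its arguments: {"type":"object","properties":{"series":{"type":"array","items":{"type":"object","properties":{"claw":{"type":"number"},"tx":{"type":"number"},"ty":{"type":"number"},"tz":{"type":"number"},"roll":{"type":"number"}}}},"grip_force":{"type":"number"}},"required":["series"]}

```bash
mkdir -p pics; ls; cat > h.py <<'E'
import numpy as np, cv2
from workcell import env, get_image, calibration
def save(n,img): cv2.imwrite('pics/'+n, cv2.cvtColor(img,cv2.COLOR_RGB2BGR))
def points(c,d):
    """world xyz for every pixel from depth"""
    h,w=d.shape; u,v=np.meshgrid(np.arange(w),np.arange(h))
    p=np.stack([(u-c['cx'])/c['fx']*d,(v-c['cy'])/c['fy']*d,d],-1)
    T=np.linalg.inv(np.array(c['extrinsics'])); return p@T[:3,:3].T+T[:3,3]
def ray(c,u,v,z):
    """pixel onto plane at height z"""
    T=np.linalg.inv(np.array(c['extrinsics'])); d=T[:3,:3]@[(u-c['cx'])/c['fx'],(v-c['cy'])/c['fy'],1]
    return T[:3,3]+d*(z-T[2,3])/d[2]
E
python3 - <<'E'
from h import *
for n in('top','side'):
    c=calibration(n); im,d=get_image(n); save(n+'0.png',im); np.savez(n+'0.npz',im=im,d=d,**{k:np.array(c[k]) for k in c})
    print(n,{k:np.round(c[k],3).tolist() for k in c})
print(env.get_state())
E
```

```text
pics
top {'fx': 409.056, 'fy': 409.056, 'cx': 318.547, 'cy': 203.825, 'extrinsics': [[0.004, -1.0, 0.004, -40.622], [-0.995, -0.005, -0.103, 557.224], [0.103, -0.003, -0.995, 976.28], [0.0, 0.0, 0.0, 1.0]]}
side {'fx': 442.602, 'fy': 442.602, 'cx': 319.207, 'cy': 193.332, 'extrinsics': [[0.974, -0.226, 0.006, -530.107], [-0.146, -0.651, -0.745, 101.816], [0.173, 0.725, -0.667, 968.207], [0.0, 0.0, 0.0, 1.0]]}
{'time_s': 0.1, 'qpos': array([ 1.04222193,  0.57644752,  0.02484796,  1.43780913, -0.01501572,
        1.12899674, -0.05645902]), 'dq': array([ 0.00036448, -0.00100685,  0.00152118, -0.00258134,  0.00050685,
        0.00131512, -0.00097462]), 'effort': array([ 7.15519855e-03, -7.67300749e+01,  2.25812942e+00, -2.86606765e+01,
        1.58491818e-02,  8.57093604e-03,  8.42395934e-05]), 'tool_pos': array([ 290.27917406, -608.99609708,  255.53446431]), 'orientation': array([ 9.75366118e-01,  2.20591004e-01, -1.92593204e-04, -7.12570409e-04]), 'wrist_force': array([-0.16186562,  0.64585089,  0.36642103]), 'moment': array([ 0.07916939,  0.00563664, -0.01039282]), 'grip_force': 0.0, 'width': 85.482943977657}
```

View pics/top0.png

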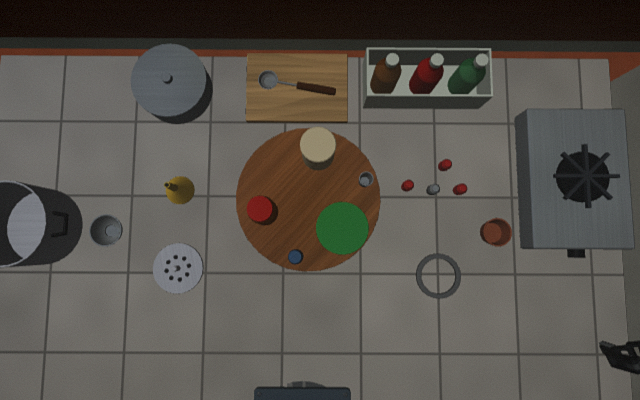

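View pics/side0.png

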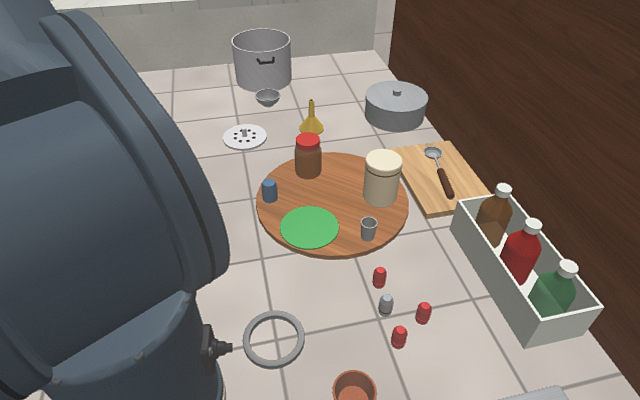

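The top view shows the disc at (178,268), the funnel near (180,190) and the gasket at (438,276). The steel whistle is at (433,189), with red look-alikes at (408,185), (445,165) and (460,189). On the turntable are the canister (318,145), jar (260,210) and mat (342,228). The side view agrees.

```bash
cat > m.py <<'E'
from h import *
Z=np.load('top0.npz'); c={k:Z[k] for k in('fx','fy','cx','cy','extrinsics')}; im=Z['im'];d=Z['d']
P=points(c,d); hsv=cv2.cvtColor(im,cv2.COLOR_RGB2HSV); H,S,V=[hsv[...,i].astype(int) for i in range(3)]
def blob(mask,box):
    m=np.zeros(mask.shape,np.uint8); u0,v0,u1,v1=box; m[v0:v1,u0:u1]=mask[v0:v1,u0:u1]
    n,l,s,ce=cv2.connectedComponentsWithStats(m); k=1+np.argmax(s[1:,4]); return l==k
def circ(name,mask,box,z):
    b=blob(mask,box); cs,_=cv2.findContours(b.astype(np.uint8),0,1); q=max(cs,key=cv2.contourArea)[:,0]
    w=np.array([ray(c,u,v,z)[:2] for u,v in q]); (x,y),r=cv2.minEnclosingCircle(w.astype(np.float32))
    e=cv2.fitEllipse(w.astype(np.float32)) if len(w)>5 else None
    print(name,'enc',round(x,1),round(y,1),'D',round(2*r,1),'ell',np.round(e[0],1),np.round(e[1],1),'zmed',np.round(np.median(P[b][:,2]),1)); return x,y
zz=P[...,2]
circ('mat',(H>40)&(H<80)&(S>120),(300,190,380,265),26)
circ('turn',(zz>12)&(zz<40),(225,120,390,280),22)
circ('can',(zz>115),(290,115,345,175),134)
circ('jar',(zz>105),(235,180,290,235),122)
circ('disc',(zz>3.5),(140,235,215,300),8)
circ('gask',(zz>5),(405,245,470,305),12)
circ('whis',(zz>8)&(S<60),(420,175,445,200),35)
circ('funnelAll',(zz>4)&(zz<40)&(H<40)&(S>80),(150,165,215,215),5)
for n,(u0,v0,u1,v1) in dict(fun=(160,172,200,208),whis=(424,180,443,198),knob=(165,255,192,280)).items():
    p=P[v0:v1,u0:u1].reshape(-1,3); t=p[p[:,2]>np.percentile(p[:,2],97)]; print(n,'top',np.round(t.mean(0),1),p[:,2].max().round(1))
E
python3 m.py
```

```text
mat enc 499.4 -95.4 D 129.3 ell [499.6 -95.4] [126.3 127. ] zmed 25.4
turn enc 573.2 -11.1 D 358.6 ell [564.9  -9.5] [338.7 360.2] zmed 21.8
can enc 680.3 -35.2 D 83.5 ell [680.3 -35.2] [79.3 82.2] zmed 133.3
jar enc 538.1 93.2 D 59.0 ell [537.7  93.6] [55.5 57.3] zmed 121.3
disc enc 398.4 309.0 D 127.1 ell [400.1 308.6] [121.2 122.1] zmed 7.3
gask enc 384.1 -331.3 D 112.3 ell [ 384.4 -332.6] [107.2 108.5] zmed 11.0
whis enc 595.3 -318.0 D 32.6 ell [ 595.3 -318.6] [25.1 31.6] zmed 39.5
funnelAll enc 594.5 312.4 D 71.0 ell [593.9 310.9] [65.1 68.5] zmed 18.5
fun top [572.  256.3 241.6] 1028.5
whis top [ 557.9 -244.   315. ] 1028.5
knob top [402.5 292.5  80.6] 1028.5
```

Emit:
move_arm([
  {"tx":30,"ty":50,"roll":5.7,"claw":0},
  {"tx":30,"ty":50,"roll":5.7},
  {"tx":30,"ty":50,"roll":5.7},
  {"tx":30,"ty":50,"roll":5.7},
  {"tx":30,"ty":50,"roll":5.7},
  {"tx":30,"ty":50,"roll":5.7},
  {"tx":30,"ty":50,"roll":5.7},
  {"tx":30,"ty":50,"roll":5.7},
], grip_force=40)

```text
invalid input at $.series[0]: expected keys claw, tx, ty, tz, roll
```

Emit:
move_arm([
  {"tx":20,"ty":50,"roll":5.7},
  {"tx":10,"ty":50,"roll":5.7},
  {"tx":0,"ty":50,"roll":5.7},
  {"tx":-20,"ty":50,"roll":5.7},
  {"tx":-25,"ty":50,"roll":5.7},
  {"tx":-25,"ty":50,"roll":5.7},
  {"tx":-25,"ty":50,"roll":5.7},
  {"tx":-25,"ty":50,"roll":5.7},
])

```text
invalid input at $.series[0]: expected keys claw, tx, ty, tz, roll
```

Emit:
move_arm([
  {"tx":-15,"ty":50,"roll":5.5},
  {"tx":-15,"ty":50,"roll":5.5},
  {"tx":-10,"ty":20,"tz":-30},
  {"tz":-30},
  {},
])

```text
invalid input at $.series[0]: expected keys claw, tx, ty, tz, roll
```

Emit:
move_arm([
  {"tx":30,"ty":50,"tz":0,"roll":5.7,"claw":0},
  {"tx":30,"ty":50,"tz":0,"roll":5.7,"claw":0},
  {"tx":30,"ty":50,"tz":0,"roll":5.7,"claw":0},
  {"tx":30,"ty":50,"tz":0,"roll":5.7,"claw":0},
  {"tx":30,"ty":50,"tz":0,"roll":5.7,"claw":0},
  {"tx":30,"ty":50,"tz":0,"roll":5.7,"claw":0},
  {"tx":30,"ty":50,"tz":0,"roll":5.7,"claw":0},
  {"tx":30,"ty":50,"tz":0,"roll":5.7,"claw":0},
], grip_force=40)

```text
time_s: 1.1
tool_pos: [531.0, -207.7, 256.1]
orientation: [0.813, 0.583, -0.0, -0.0]
wrist_force: [0.0, -0.4, 0.6]
width: 85.5
grip_force: 0.0
```

Emit:
move_arm([
  {"tx":20,"ty":50,"tz":0,"roll":5.7,"claw":0},
  {"tx":10,"ty":50,"tz":0,"roll":5.7,"claw":0},
  {"tx":0,"ty":50,"tz":0,"roll":5.7,"claw":0},
  {"tx":-20,"ty":50,"tz":0,"roll":5.7,"claw":0},
  {"tx":-25,"ty":50,"tz":0,"roll":5.7,"claw":0},
  {"tx":-25,"ty":50,"tz":0,"roll":5.7,"claw":0},
  {"tx":-25,"ty":50,"tz":0,"roll":5.7,"claw":0},
  {"tx":-25,"ty":50,"tz":0,"roll":5.7,"claw":0},
])

```text
time_s: 2.1
tool_pos: [439.4, 192.0, 256.2]
orientation: [0.524, 0.852, -0.0, 0.0]
wrist_force: [1.4, 0.3, -0.3]
width: 85.8
grip_force: 0.0
```

Emit:
move_arm([
  {"tx":-14,"ty":40,"tz":-20,"roll":5,"claw":0},
  {"tx":-13,"ty":40,"tz":-20,"roll":5,"claw":0},
  {"tx":-13,"ty":37,"tz":-16,"roll":0,"claw":0},
  {"tx":0,"ty":0,"tz":0,"roll":0,"claw":0},
])

```text
time_s: 2.6
tool_pos: [398.4, 310.3, 199.2]
orientation: [0.446, 0.895, -0.0, -0.001]
wrist_force: [1.0, -0.2, -0.6]
width: 85.2
grip_force: 0.0
```

```bash
cat > look.py <<'E'
import sys
from h import *
s=env.get_state(); c=calibration('wrist'); im,d=get_image('wrist'); n=sys.argv[1]
save(n+'.png',im); np.savez(n+'.npz',im=im,d=d,**{k:np.array(c[k]) for k in c})
print(np.round(s['tool_pos'],1),round(s['time_s'],2)); T=np.linalg.inv(np.array(c['extrinsics'])); print('cam',np.round(T[:3,3]),np.round(T[:3,2],2))
E
python3 look.py w1
```

```text
[398.4 310.3 199.2] 2.6
cam [357. 365. 315.] [ 0.16 -0.22 -0.96]
```

View pics/w1.png

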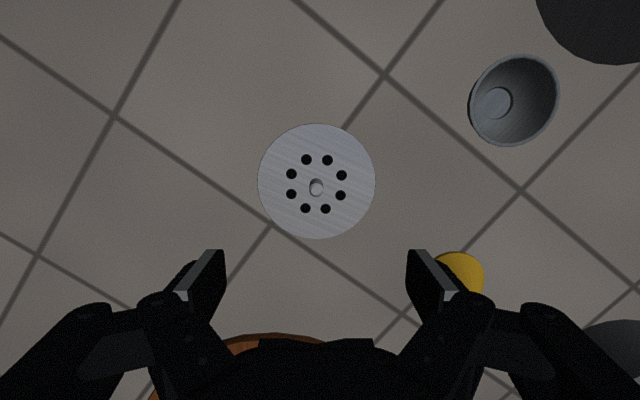

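The wrist view shows the disc centred at (316,181) with the knob top at (316,188). The bowl and funnel are well clear of the fingers.

```bash
cat > fit.py <<'E'
from h import *
def load(n):
    Z=np.load(n+'.npz'); return {k:Z[k] for k in('fx','fy','cx','cy','extrinsics')},Z['im'],Z['d']
def fit(c,mask,z,box=(0,0,640,400)):
    u0,v0,u1,v1=box; m=np.zeros(mask.shape,np.uint8); m[v0:v1,u0:u1]=mask[v0:v1,u0:u1]
    q=max(cv2.findContours(m,0,1)[0],key=cv2.contourArea)[:,0]
    w=np.array([ray(c,u,v,z)[:2] for u,v in q]).astype(np.float32)
    e=cv2.fitEllipse(w); r=cv2.minEnclosingCircle(w); return np.round(e[0],1),np.round(e[1],1),'enc',np.round(r[0],1),round(2*r[1],1)
E
python3 - <<'E'
from fit import *
c,im,d=load('w1'); P=points(c,d)
b=(250,115,385,250)
print(fit(c,P[...,2]>4,8,b))
p=P[170:200,300:332].reshape(-1,3); print(p[:,2].max(), p[p[:,2]>28].mean(0))
print(fit(c,P[...,2]>25,34,(300,170,332,205)), np.median(P[120:170,270:300,2]))
E
```

```text
(array([397.9, 310.8]), array([121.2, 121.2]), 'enc', array([398.5, 310.8]), 123.4)
315.00750340984973 [397.39117247 311.16960759  34.84955099]
(array([397.4, 311.3]), array([12.7, 14. ]), 'enc', array([397.4, 311.7]), 14.8) 5.711531915375502
```

Emit:
move_arm([
  {"tx":-0.7,"ty":0.8,"tz":-50,"roll":0,"claw":0.4},
  {"tx":0,"ty":0,"tz":-50,"roll":0,"claw":0.5},
  {"tx":0,"ty":0,"tz":-40,"roll":0,"claw":0.5},
  {"tx":0,"ty":0,"tz":-21,"roll":0,"claw":0.5},
  {"tx":0,"ty":0,"tz":0,"roll":0,"claw":1},
  {"tx":0,"ty":0,"tz":0,"roll":0,"claw":1},
  {"tx":0,"ty":0,"tz":0,"roll":0,"claw":1},
  {"tx":0,"ty":0,"tz":0,"roll":0,"claw":1},
])

```text
time_s: 3.65
tool_pos: [400.2, 308.5, 40.1]
orientation: [0.449, 0.894, 0.001, 0.0]
wrist_force: [-0.5, -0.3, -1.1]
width: 12.2
grip_force: 38.9
```

```bash
python3 -c "
from h import *
for i in range(2):
  s=env.get_state(); print(s['tool_pos'],s['orientation'],s['width'],s['grip_force'],s['wrist_force'],s['dq'])
  get_image('wrist')"
```

```text
[400.21305437 308.54654894  40.07091594] [4.48855468e-01 8.93604111e-01 5.94065980e-04 3.28549838e-04] 12.16860737548926 38.944889864651486 [-0.45633462 -0.30944402 -1.10632338] [-0.00269773  0.00509688  0.00159774  0.00227942  0.00282696 -0.00234184
 -0.00066365]
[400.11994475 308.56629136  39.92359163] [4.48797543e-01 8.93633290e-01 4.82924864e-04 2.73516263e-04] 12.239370626681653 39.4268854893744 [ 0.52017458 -0.02066831  3.08045998] [-0.00349099  0.00070472  0.00328306 -0.00037978  0.00150918  0.00094036
 -0.00147233]
```

Emit:
move_arm([
  {"tx":0,"ty":0,"tz":20,"roll":0,"claw":1},
  {"tx":0,"ty":0,"tz":50,"roll":0,"claw":1},
  {"tx":0,"ty":0,"tz":30,"roll":0,"claw":1},
  {"tx":0,"ty":0,"tz":0,"roll":0,"claw":1},
  {"tx":0,"ty":0,"tz":0,"roll":0,"claw":1},
  {"tx":0,"ty":0,"tz":0,"roll":0,"claw":1},
])

```text
time_s: 4.5
tool_pos: [399.2, 308.0, 138.2]
orientation: [0.449, 0.894, -0.001, -0.0]
wrist_force: [0.2, 0.5, -1.5]
width: 12.4
grip_force: 39.3
```

```bash
python3 look.py w2;  python3 - <<'E'
from fit import *
c,im,d=load('w2'); P=points(c,d)
s=env.get_state();print(s['tool_pos'],s['width'])
m=(P[...,2]>80)&(P[...,2]<125)
import sys
n,l,st,ce=cv2.connectedComponentsWithStats(m.astype(np.uint8)); print(st[1:][st[1:,4]>300])
hg=cv2.cvtColor(im,cv2.COLOR_RGB2HSV)[...,2]; print(np.median(P[m][:,2]))
E
```

```text
[399.2 308.  138.2] 4.5
cam [358. 363. 254.] [ 0.16 -0.22 -0.96]
[399.26009471 308.12766327 138.26886361] 12.348477920847753
[[  200   123   231   166 27637]
 [  295   272    42    68  1966]]
104.35082328557121
```

View pics/w2.png

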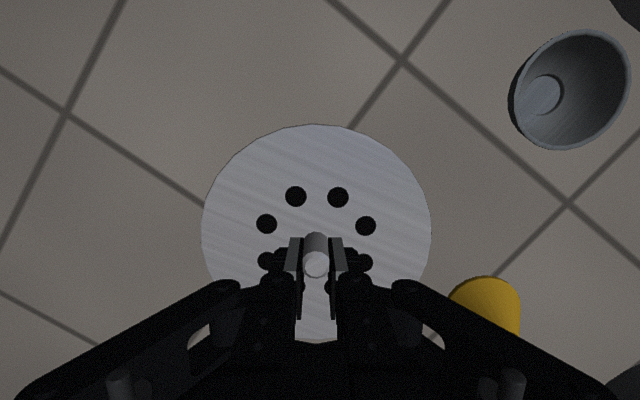

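The disc is held by the knob. The visible arc spans u 200–431, top at v 123, with the knob between the pads at (316,255).

```bash
python3 - <<'E'
from fit import *
from scipy.optimize import least_squares
c,im,d=load('w2'); P=points(c,d)
m=((P[...,2]>90)&(P[...,2]<115)).astype(np.uint8)
p=P[130:225,240:395].reshape(-1,3); A=np.c_[p[:,:2],np.ones(len(p))]; k=np.linalg.lstsq(A,p[:,2],rcond=None)[0]; print('tilt',k[:2], 'z', (A@k).mean())
z=(A@k).mean()
q=max(cv2.findContours(m,0,1)[0],key=cv2.contourArea)[:,0]; q=q[(q[:,1]<255)]
w=np.array([ray(c,u,v,z)[:2] for u,v in q])
f=least_squares(lambda t:np.hypot(w[:,0]-t[0],w[:,1]-t[1])-t[2],[398,310,62],loss='soft_l1'); print(f.x)
E
```

```text
tilt [ 0.13772833 -0.27080333] z 99.53811883160898
[381.6308877  330.78982774  41.59775445]
```

```bash
python3 - <<'E'
from fit import *
from scipy.optimize import least_squares
c,im,d=load('w2'); P=points(c,d)
def plane(p):
    p=p[np.isfinite(p).all(1)]
    for _ in range(5):
        A=np.c_[p[:,:2],np.ones(len(p))]; k=np.linalg.lstsq(A,p[:,2],rcond=None)[0]; r=A@k-p[:,2]; p=p[abs(r)<max(3,2*r.std())]
    return k,r.std()
print('counter',plane(P[10:110,100:330].reshape(-1,3)))
k,s=plane(P[150:260,215:260].reshape(-1,3)); k2,s2=plane(np.r_[P[140:185,240:395].reshape(-1,3),P[200:260,215:250].reshape(-1,3),P[200:260,380:420].reshape(-1,3)]); print(k,s,k2,s2)
R=P@np.array([-k2[0],-k2[1],1])-k2[2]
m=((abs(R)<5)).astype(np.uint8)
q=max(cv2.findContours(m,0,1)[0],key=cv2.contourArea)[:,0]; q=q[(q[:,1]<250)]
T=np.linalg.inv(c['extrinsics']); n=np.array([-k2[0],-k2[1],1])
D=np.c_[(q[:,0]-c['cx'])/c['fx'],(q[:,1]-c['cy'])/c['fy'],np.ones(len(q))]@T[:3,:3].T; o=T[:3,3]
w=o+D*((k2[2]-n@o)/(D@n))[:,None]
e1=np.cross([0,1,0],n);e1/=np.linalg.norm(e1);e2=np.cross(n/np.linalg.norm(n),e1); w0=w.mean(0); a=np.c_[(w-w0)@e1,(w-w0)@e2]
f=least_squares(lambda t:np.hypot(a[:,0]-t[0],a[:,1]-t[1])-t[2],[0,0,62],loss='soft_l1').x; print(f, w0+f[0]*e1+f[1]*e2, len(q))
E
```

```text
counter (array([ 3.89050236e-04,  6.79419756e-04, -2.31852750e+00]), np.float64(0.7232734406412489))
[3.91186146e-03 1.73868339e-03 1.02501988e+02] 0.6186117043214552 [-2.68160876e-03 -5.61018681e-04  1.05525197e+02] 0.6294050627376192
[ 2.56599556 -3.98238194 41.41154301] [381.75448944 330.40398111 104.31611837] 453
```

```bash
cat >> fit.py <<'E'
def arc(c,P,z,sel,r0,tol=5):
    """outer-edge circle fit of things at height z; sel(u,v) keeps good edge pixels"""
    from scipy.optimize import least_squares
    m=(abs(P[...,2]-z)<tol).astype(np.uint8); m=cv2.morphologyEx(m,cv2.MORPH_CLOSE,np.ones((15,15)))
    q=max(cv2.findContours(m,0,1)[0],key=cv2.contourArea)[:,0]; q=q[[sel(u,v) for u,v in q]]
    w=np.array([ray(c,u,v,z)[:2] for u,v in q]); m0=w.mean(0)
    f=least_squares(lambda t:np.hypot(w[:,0]-t[0],w[:,1]-t[1])-t[2],[*m0,r0],loss='soft_l1'); return np.round(f.x,1),len(q),np.abs(f.fun).mean()
E
python3 - <<'E'
from fit import *
c,im,d=load('w2'); P=points(c,d)
print(arc(c,P,105,lambda u,v: v<250 and (u<250 or u>385 or v<165),62))
E
```

```text
(array([396.6, 311. ,  60.6]), 351, np.float64(0.13768380530677138))
```

Emit:
move_arm([
  {"tx":4,"ty":-20,"tz":40,"roll":-2,"claw":1},
  {"tx":8,"ty":-40,"tz":20,"roll":-4,"claw":1},
  {"tx":10,"ty":-50,"tz":0,"roll":-5,"claw":1},
  {"tx":10,"ty":-50,"tz":0,"roll":-5,"claw":1},
  {"tx":10,"ty":-50,"tz":0,"roll":-5,"claw":1},
  {"tx":10,"ty":-50,"tz":0,"roll":-5,"claw":1},
  {"tx":10,"ty":-50,"tz":0,"roll":-5,"claw":1},
  {"tx":10,"ty":-50,"tz":0,"roll":-5,"claw":1},
])

```text
time_s: 5.55
tool_pos: [471.7, -53.1, 198.7]
orientation: [0.704, 0.71, -0.0, -0.0]
wrist_force: [1.3, -0.0, -0.7]
width: 12.1
grip_force: 39.3
```

Emit:
move_arm([
  {"tx":10,"ty":-50,"tz":0,"roll":-5,"claw":1},
  {"tx":10,"ty":-50,"tz":0,"roll":-4,"claw":1},
  {"tx":8,"ty":-48,"tz":0,"roll":-3,"claw":1},
  {"tx":0,"ty":0,"tz":0,"roll":0,"claw":1},
  {"tx":0,"ty":0,"tz":0,"roll":0,"claw":1},
  {"tx":0,"ty":0,"tz":0,"roll":0,"claw":1},
  {"tx":0,"ty":0,"tz":0,"roll":0,"claw":1},
])

```text
time_s: 6.42
tool_pos: [499.8, -198.4, 199.3]
orientation: [0.773, 0.635, 0.0, -0.0]
wrist_force: [0.2, -0.3, -0.7]
width: 12.0
grip_force: 39.3
```

```bash
python3 look.py w3
```

```text
[ 499.8 -198.4  199.3] 6.42
cam [ 513. -131.  315.] [-0.05 -0.27 -0.96]
```

View pics/w3.png

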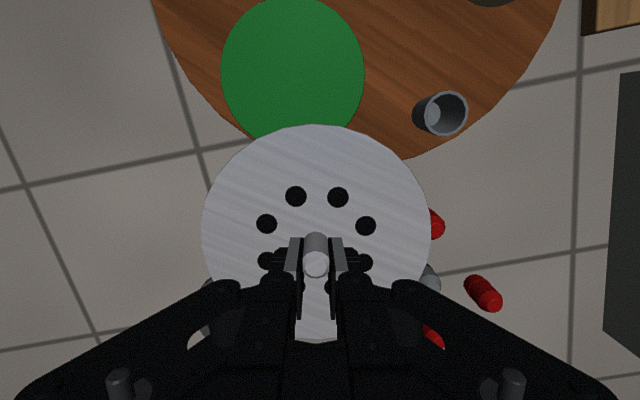

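The mat shows at u 222–364, v 0–135 above the held disc, whose edge is clear at u 201–431.

```bash
python3 - <<'E'
from fit import *
from scipy.optimize import least_squares
c,im,d=load('w3'); P=points(c,d); print(np.median(P[140:180,290:340,2]))
print('disc',arc(c,P,166,lambda u,v: v<250 and (u<250 or u>385 or v<165),62))
h=cv2.cvtColor(im,cv2.COLOR_RGB2HSV); m=((h[...,0]>45)&(h[...,0]<75)&(h[...,1]>120)).astype(np.uint8)
q=max(cv2.findContours(m,0,1)[0],key=cv2.contourArea)[:,0]; q=q[(q[:,1]>2)&(q[:,1]<118)]
w=np.array([ray(c,u,v,26)[:2] for u,v in q])
print('mat',least_squares(lambda t:np.hypot(w[:,0]-t[0],w[:,1]-t[1])-t[2],[500,-95,65],loss='soft_l1').x, np.median(P[40:90,260:330,2]))
E
```

```text
165.4595253820124
disc (array([ 500.4, -194.6,   60.6]), 352, np.float64(0.141081841569476))
mat [499.11771179 -95.41236478  63.4448601 ] 24.098617240899415
```

Emit:
move_arm([
  {"tx":-1.2,"ty":40,"tz":0,"roll":0,"claw":1},
  {"tx":0,"ty":40,"tz":-30,"roll":0,"claw":1},
  {"tx":0,"ty":19.5,"tz":-50,"roll":0,"claw":1},
  {"tx":0,"ty":0,"tz":-30,"roll":0,"claw":1},
  {"tx":0,"ty":0,"tz":-12,"roll":0,"claw":1},
  {"tx":0,"ty":0,"tz":0,"roll":0,"claw":1},
  {"tx":0,"ty":0,"tz":0,"roll":0,"claw":1},
])

```text
time_s: 7.35
tool_pos: [499.3, -100.4, 78.4]
orientation: [0.774, 0.634, 0.001, 0.001]
wrist_force: [0.3, 0.2, -1.2]
width: 12.4
grip_force: 39.3
```

```bash
python3 - <<'E'
from fit import *
c=calibration('top'); im,d=get_image('top'); save('t2.png',im[170:290,260:420].repeat(4,0).repeat(4,1)); s=env.get_state(); print(s['tool_pos'],s['wrist_force'])
E
```

```text
[ 499.28971887 -100.39132672   78.45501176] [ 0.15922728 -0.45116691 -1.07867919]
```

View pics/t2.png

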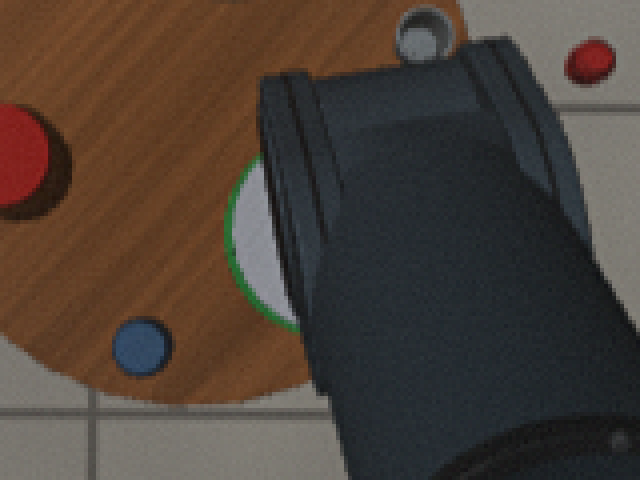

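The disc is above the mat, with an even green rim showing on its left side. The height came up 11 mm short, so I'll finish the descent and release.

Emit:
move_arm([
  {"tx":-0.6,"ty":1.2,"tz":-7,"roll":0,"claw":1},
  {"tx":0,"ty":0,"tz":-4.5,"roll":0,"claw":1},
  {"tx":0,"ty":0,"tz":0,"roll":0,"claw":1},
  {"tx":0,"ty":0,"tz":0,"roll":0,"claw":1},
])

```text
time_s: 7.9
tool_pos: [497.9, -98.8, 65.9]
orientation: [0.773, 0.634, 0.0, 0.0]
wrist_force: [-0.4, -0.1, 4.4]
width: 12.4
grip_force: 40.0
```

Emit:
move_arm([
  {"tx":0,"ty":0,"tz":0,"roll":0,"claw":0.5},
  {"tx":0,"ty":0,"tz":0,"roll":0,"claw":0.5},
  {"tx":0,"ty":0,"tz":0,"roll":0,"claw":0.5},
  {"tx":0,"ty":0,"tz":40,"roll":0,"claw":0.5},
  {"tx":0,"ty":-15,"tz":50,"roll":0,"claw":0.5},
  {"tx":0,"ty":-15,"tz":50,"roll":0,"claw":0.5},
  {"tx":0,"ty":0,"tz":0,"roll":0,"claw":0.5},
  {"tx":0,"ty":0,"tz":0,"roll":0,"claw":0.5},
])

```text
time_s: 8.9
tool_pos: [497.6, -128.8, 205.5]
orientation: [0.773, 0.634, -0.0, -0.0]
wrist_force: [0.2, -0.0, 0.3]
width: 42.8
grip_force: 0.0
```

```bash
python3 look.py w4; python3 - <<'E'
from fit import *
c,im,d=load('w4'); P=points(c,d)
h=cv2.cvtColor(im,cv2.COLOR_RGB2HSV); g=(h[...,0]>45)&(h[...,0]<75)&(h[...,1]>120)
n,l,st,ce=cv2.connectedComponentsWithStats(g.astype(np.uint8)); k=1+np.argmax(st[1:,4]); print(st[k])
q=max(cv2.findContours((l==k).astype(np.uint8),0,1)[0],key=cv2.contourArea); hull=np.zeros(g.shape,np.uint8); cv2.fillPoly(hull,[cv2.convexHull(q)],1)
print('mat',fit(c,hull>0,26)); disc=cv2.erode(hull,np.ones((3,3)))*(~g)*(h[...,1]<60); print('disc',fit(c,cv2.morphologyEx(disc.astype(np.uint8),2,np.ones((3,3)))>0,34))
E
```

```text
[ 497.6 -128.8  205.5] 8.9
cam [511. -61. 321.] [-0.05 -0.27 -0.96]
[245  82 132  97 524]
mat (array([509.4, -74.2]), array([ 75.8, 135.5]), 'enc', array([499.3, -94.2]), 128.4)
disc (array([509.3, -74.4]), array([ 68.6, 128.2]), 'enc', array([500.3, -92.5]), 121.6)
```

View pics/w4.png

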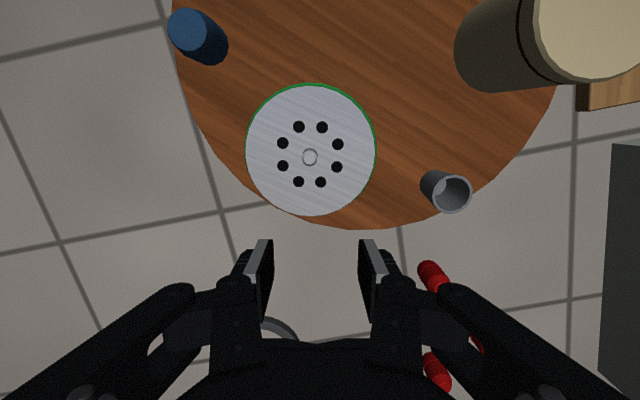

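The disc lies on the mat at (310,150), with a thin green rim at the top; I'll measure its centre by its grey colour.

```bash
python3 - <<'E'
from fit import *
c,im,d=load('w4'); h=cv2.cvtColor(im,cv2.COLOR_RGB2HSV); b=(235,75,385,225)
s=(h[...,1]<60)&(h[...,2]>110); s=cv2.morphologyEx(s.astype(np.uint8),3,np.ones((3,3)))>0
print(fit(c,s,34,b))
c2=calibration('top'); im,d=get_image('top'); h=cv2.cvtColor(im,cv2.COLOR_RGB2HSV)
print(fit(c2,((h[...,1]<60)&(h[...,2]>110)),34,(310,195,375,262)))
E
```

```text
(array([ 492.1, -100.1]), array([115.2, 148.5]), 'enc', array([ 481.2, -107.1]), 163.6)
(array([497.8, -81.6]), array([ 86.3, 129.8]), 'enc', array([499.2, -96.2]), 123.2)
```

```bash
python3 - <<'E'
from fit import *
c,im,d=load('w4'); P=points(c,d); print(np.median(P[100:120,290:330,2]))
z0=np.median(P[100:120,290:330,2]); print(fit(c,(P[...,2]>z0-4)&(P[...,2]<z0+60),34,(235,75,385,225)), fit(c,P[...,2]>z0+13,60,(295,140,325,170)))
E
```

```text
32.09133817413303
(array([498.6, -95.4]), array([121.1, 121.3]), 'enc', array([498.6, -95.4]), 122.3) (array([498.8, -94.7]), array([12.8, 14.1]), 'enc', array([498.7, -94.7]), 14.5)
```

Emit:
move_arm([
  {"tx":-8,"ty":-25,"tz":0,"roll":-4,"claw":0.4},
  {"tx":-20,"ty":-30,"tz":-10,"roll":-5,"claw":0.4},
  {"tx":-30,"ty":-30,"tz":-15,"roll":-6,"claw":0.4},
  {"tx":-30,"ty":-30,"tz":-15,"roll":-6,"claw":0.4},
  {"tx":-30,"ty":-30,"tz":-15,"roll":-6,"claw":0.4},
  {"tx":-20,"ty":-30,"tz":-10,"roll":-3,"claw":0.4},
  {"tx":0,"ty":0,"tz":0,"roll":0,"claw":0.4},
  {"tx":0,"ty":0,"tz":0,"roll":0,"claw":0.4},
])

```text
time_s: 10.0
tool_pos: [359.7, -303.7, 140.4]
orientation: [0.911, 0.412, -0.0, -0.001]
wrist_force: [0.4, 1.0, 0.6]
width: 50.9
grip_force: 0.0
```

```bash
python3 look.py w5; python3 - <<'E'
from fit import *
c,im,d=load('w5'); P=points(c,d)
m=(P[...,2]>5)&(P[...,2]<20); n,l,st,ce=cv2.connectedComponentsWithStats(m.astype(np.uint8)); print(st[1:][st[1:,4]>300])
E
```

```text
[ 359.7 -303.7  140.4] 10.0
cam [ 405. -252.  256.] [-0.18 -0.2  -0.96]
[[ 557    0   33   30  534]
 [ 600   63   36   38  662]
 [ 295  142  129  124 4761]
 [ 516  209   55   59  623]
 [ 539  220   58   57 1273]
 [ 551  259   89  112 1725]]
```

View pics/w5.png

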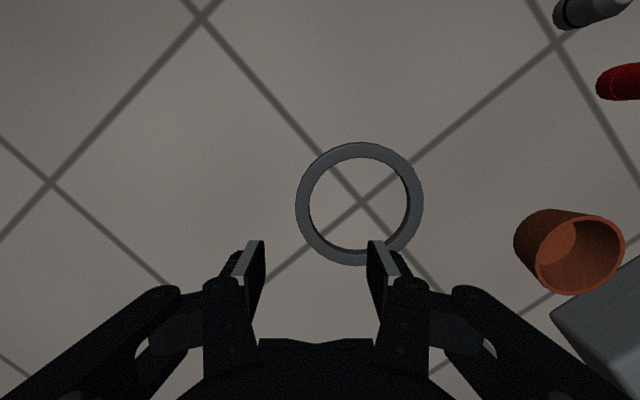

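The ring is at u 295–424, v 142–266. It is a little ahead of the left finger and outward, as expected.

```bash
python3 - <<'E'
from fit import *
c,im,d=load('w5'); P=points(c,d)
f=arc(c,P,12,lambda u,v: v<250 and 285<u<435,55,6); print(f)
y=np.array([.751,-.66]); g=f[0][:2]-49*y; print('grip at',g,'delta',g-[359.7,-303.7])
E
```

```text
(array([ 386.9, -329.3,   48.3]), 517, np.float64(5.25690952535934))
grip at [ 350.101 -296.96 ] delta [-9.599  6.74 ]
```

```bash
python3 - <<'E'
from fit import *
from scipy.optimize import least_squares
c,im,d=load('w5'); P=points(c,d)
m=(P[...,2]>5)&(P[...,2]<20); n,l,st,ce=cv2.connectedComponentsWithStats(m.astype(np.uint8)); k=[i for i in range(1,n) if st[i,0]==295 and st[i,4]>4000][0]
for md,r0,ix in((0,55,None),(2,43,1)):
    cs,hi=cv2.findContours((l==k).astype(np.uint8),md,1); q=sorted(cs,key=cv2.contourArea)[-1 if ix is None else -2][:,0]
    w=np.array([ray(c,u,v,12)[:2] for u,v in q if v<235]); f=least_squares(lambda t:np.hypot(w[:,0]-t[0],w[:,1]-t[1])-t[2],[385,-331,r0],loss='soft_l1',f_scale=.5); print(f.x,abs(f.fun).mean(),len(w))
    if ix is None:
        y=np.array([.751,-.66]); print('grip',f.x[:2]-49*y, f.x[:2]-49*y-[359.7,-303.7])
E
```

```text
[ 383.7357016  -331.11793771   51.87184318] 5.313628492542566 438
grip [ 346.9367016  -298.77793771] [-12.7632984    4.92206229]
[ 172.1709657  -556.21953041  356.63215604] 0.4168051288692425 4
```

```bash
python3 - <<'E'
from fit import *
from scipy.optimize import least_squares
c,im,d=load('w5'); P=points(c,d)
m=(P[...,2]>5)&(P[...,2]<20); n,l,st,ce=cv2.connectedComponentsWithStats(m.astype(np.uint8)); k=[i for i in range(1,n) if st[i,0]==295 and st[i,4]>4000][0]
v,u=np.nonzero(l==k); q=cv2.convexHull(np.c_[u,v].astype(np.int32))[:,0]
w=np.array([ray(c,a,b,12)[:2] for a,b in q if b<235]); f=least_squares(lambda t:np.hypot(w[:,0]-t[0],w[:,1]-t[1])-t[2],[385,-331,55]); print(f.x,abs(f.fun).mean(),len(w))
y=np.array([.751,-.66]); print('grip',f.x[:2]-49*y, f.x[:2]-49*y-[359.7,-303.7], np.median(P[l==k][:,2]))
E
```

```text
[ 383.00527246 -332.18168455   53.92377998] 0.1251978445337001 32
grip [ 346.20627246 -299.84168455] [-13.49372754   3.85831545] 9.83808975503888
```

Emit:
move_arm([
  {"tx":-13.4,"ty":3.9,"tz":0,"roll":0,"claw":0.5},
  {"tx":0,"ty":0,"tz":-40,"roll":0,"claw":0.6},
  {"tx":0,"ty":0,"tz":-40,"roll":0,"claw":0.6},
  {"tx":0,"ty":0,"tz":-25,"roll":0,"claw":0.6},
  {"tx":0,"ty":0,"tz":0,"roll":0,"claw":0.6},
  {"tx":0,"ty":0,"tz":0,"roll":0,"claw":0.6},
])

```text
time_s: 10.8
tool_pos: [346.6, -299.8, 36.7]
orientation: [0.911, 0.412, 0.0, 0.0]
wrist_force: [-0.1, 0.5, 1.2]
width: 34.0
grip_force: 0.0
```

Emit:
move_arm([
  {"tx":0,"ty":0,"tz":-8,"roll":0,"claw":0.6},
  {"tx":0,"ty":0,"tz":0,"roll":0,"claw":1},
  {"tx":0,"ty":0,"tz":0,"roll":0,"claw":1},
  {"tx":0,"ty":0,"tz":0,"roll":0,"claw":1},
  {"tx":0,"ty":0,"tz":0,"roll":0,"claw":1},
])

```text
time_s: 11.42
tool_pos: [346.6, -300.0, 28.1]
orientation: [0.911, 0.412, 0.0, 0.0]
wrist_force: [-1.2, 0.8, 6.0]
width: 10.9
grip_force: 37.7
```

Emit:
move_arm([
  {"tx":0,"ty":0,"tz":20,"roll":0,"claw":1},
  {"tx":0,"ty":0,"tz":40,"roll":0,"claw":1},
  {"tx":0,"ty":0,"tz":40,"roll":0,"claw":1},
  {"tx":0,"ty":0,"tz":20,"roll":0,"claw":1},
  {"tx":0,"ty":0,"tz":0,"roll":0,"claw":1},
  {"tx":0,"ty":0,"tz":0,"roll":0,"claw":1},
])

```text
time_s: 12.18
tool_pos: [346.1, -299.7, 147.2]
orientation: [0.911, 0.412, -0.0, -0.0]
wrist_force: [0.7, -0.0, 0.8]
width: 10.8
grip_force: 37.4
```

```bash
python3 look.py w6
```

```text
[ 346.1 -299.7  147.2] 12.18
cam [ 392. -248.  263.] [-0.18 -0.2  -0.96]
```

View pics/w6.png

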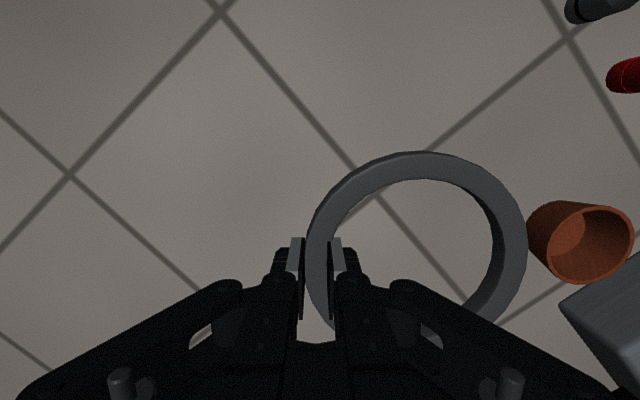

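The ring is held at its band at (317,290), and the ring spans u 305–527. I'll measure its tilt and centre.

```bash
cat > ringfit.py <<'E'
from fit import *
from scipy.optimize import least_squares
def ring(n,zlo,zhi,vmax,umin=0):
    c,im,d=load(n); P=points(c,d); z=P[...,2]
    m=((z>zlo)&(z<zhi)).astype(np.uint8); m[vmax:]=0; m[:,:umin]=0
    N,l,st,ce=cv2.connectedComponentsWithStats(m); k=1+np.argmax(st[1:,4]); v,u=np.nonzero(l==k)
    p=P[l==k]
    # top face: fit plane, keep upper points
    for _ in range(12):
        A=np.c_[p[:,:2],np.ones(len(p))]; kf=np.linalg.lstsq(A,p[:,2],rcond=None)[0]; r=p[:,2]-A@kf; p=p[(r>-max(1.5,r.std()))&(r<3)]
    zc=np.median(p[:,2]); q=cv2.convexHull(np.c_[u,v].astype(np.int32))[:,0]; q=q[(q[:,1]<vmax-15)&(q[:,0]>umin+3)]
    w=np.array([ray(c,a,b,zc)[:2] for a,b in q]); f=least_squares(lambda t:np.hypot(w[:,0]-t[0],w[:,1]-t[1])-t[2],[*p.mean(0)[:2],55])
    print('plane',np.round(kf,4),'z',zc.round(1),'circle',np.round(f.x,1),abs(f.fun).mean().round(2),len(w)); return f.x,kf
if __name__=='__main__':
    f,k=ring('w6',100,150,320,350)
    print('offset',f[:2]-[346.1,-299.7])
E
python3 ringfit.py
```

```text
plane [2.200000e-03 2.000000e-04 1.280485e+02] z 128.9 circle [ 379.2 -332.2   56.3] 0.14 31
offset [ 33.071366  -32.4743975]
```

```bash
python3 - <<'E'
from fit import *
from scipy.optimize import least_squares
c,im,d=load('w6'); z=points(c,d)[...,2]
m=((z>100)&(z<150)).astype(np.uint8); m[232:,:450]=0; m[300:]=0; m[:,:295]=0
N,l,st,ce=cv2.connectedComponentsWithStats(m); k=1+np.argmax(st[1:,4]); v,u=np.nonzero(l==k)
q=cv2.convexHull(np.c_[u,v].astype(np.int32))[:,0]; q=q[((q[:,1]<228)|(q[:,0]>460))&(q[:,1]<296)]; print(len(q))
for zc in(129,131):
  w=np.array([ray(c,a,b,zc)[:2] for a,b in q])
  for t3 in (None,54.5):
    f=least_squares(lambda t:np.hypot(w[:,0]-t[0],w[:,1]-t[1])-(t[2] if t3 is None else t3),[380,-332,55]); print(zc,f.x,abs(f.fun).mean(), f.x[:2]-[346.1,-299.7])
E
```

```text
37
129 [ 380.09718053 -332.09430698   55.5755168 ] 0.23876846512020491 [ 33.99718053 -32.39430698]
129 [ 381.3122331  -331.51526586   55.        ] 0.45312415938316575 [ 35.2122331  -31.81526586]
131 [ 380.27022696 -330.84088209   54.74506469] 0.23520059450268488 [ 34.17022696 -31.14088209]
131 [ 380.54760043 -330.70876667   55.        ] 0.26926545159602905 [ 34.44760043 -31.00876667]
```

Emit:
move_arm([
  {"tx":17.7,"ty":35.5,"tz":0,"roll":5.1,"claw":1},
  {"tx":17.7,"ty":35.5,"tz":0,"roll":5.1,"claw":1},
  {"tx":17.7,"ty":35.5,"tz":0,"roll":5.1,"claw":1},
  {"tx":17.7,"ty":35.5,"tz":0,"roll":5.1,"claw":1},
  {"tx":17.7,"ty":35.5,"tz":-15,"roll":5.1,"claw":1},
  {"tx":17.7,"ty":35.5,"tz":-15,"roll":5.1,"claw":1},
  {"tx":0,"ty":0,"tz":0,"roll":0,"claw":1},
  {"tx":0,"ty":0,"tz":0,"roll":0,"claw":1},
])

```text
time_s: 13.22
tool_pos: [451.9, -87.2, 117.0]
orientation: [0.77, 0.638, -0.001, -0.001]
wrist_force: [0.1, -0.8, -1.2]
width: 10.7
grip_force: 37.5
```

```bash
python3 look.py w7; python3 -c "
from h import *
print(env.get_state()['orientation'])"
```

```text
[451.9 -87.2 117. ] 13.22
cam [465. -20. 233.] [-0.05 -0.27 -0.96]
[ 7.70571206e-01  6.37353423e-01 -6.90178805e-04 -3.93003659e-04]
```

View pics/w7.png

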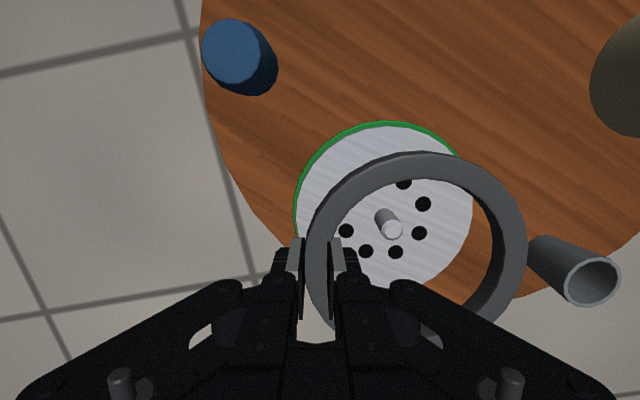

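The knob top is at (392,230) inside the ring, which spans u 305–527; the disc and mat are visible beneath.

```bash
python3 - <<'E'
from fit import *
from scipy.optimize import least_squares
c,im,d=load('w7'); P=points(c,d); z=P[...,2]
print('knob',fit(c,(z>46)&(z<75),60,(375,205,405,245)), ray(c,392,230,60))
for zc,zl,zh in((101,82,115),):
  m=((z>zl)&(z<zh)).astype(np.uint8); m[232:,:450]=0; m[300:]=0; m[:,:295]=0
  N,l,st,ce=cv2.connectedComponentsWithStats(m); k=1+np.argmax(st[1:,4]); v,u=np.nonzero(l==k)
  q=cv2.convexHull(np.c_[u,v].astype(np.int32))[:,0]; q=q[((q[:,1]<228)|(q[:,0]>460))&(q[:,1]<296)]
  w=np.array([ray(c,a,b,zc)[:2] for a,b in q])
  f=least_squares(lambda t:np.hypot(w[:,0]-t[0],w[:,1]-t[1])-t[2],[498,-95,55]); print('ring',f.x,abs(f.fun).mean(),len(q))
E
```

```text
knob (array([496.9, -92.4]), array([13.4, 17.1]), 'enc', array([496.5, -92.4]), 17.3) [497.68565858 -94.4847629   60.        ]
ring [496.94572365 -96.38700556  54.52825333] 0.23102190704582323 37
```

Emit:
move_arm([
  {"tx":0.2,"ty":1.3,"tz":-20,"roll":0,"claw":1},
  {"tx":0,"ty":0,"tz":-20,"roll":0,"claw":1},
  {"tx":0,"ty":0,"tz":-10,"roll":0,"claw":1},
  {"tx":0,"ty":0,"tz":-4,"roll":0,"claw":1},
  {"tx":0,"ty":0,"tz":0,"roll":0,"claw":1},
  {"tx":0,"ty":0,"tz":0,"roll":0,"claw":1},
])

```text
time_s: 14.02
tool_pos: [453.2, -85.7, 64.3]
orientation: [0.77, 0.638, 0.0, 0.0]
wrist_force: [-0.2, -0.6, -0.9]
width: 10.7
grip_force: 37.5
```

```bash
python3 look.py w8
```

```text
[453.2 -85.7  64.3] 14.03
cam [466. -18. 180.] [-0.05 -0.27 -0.96]
```

View pics/w8.png

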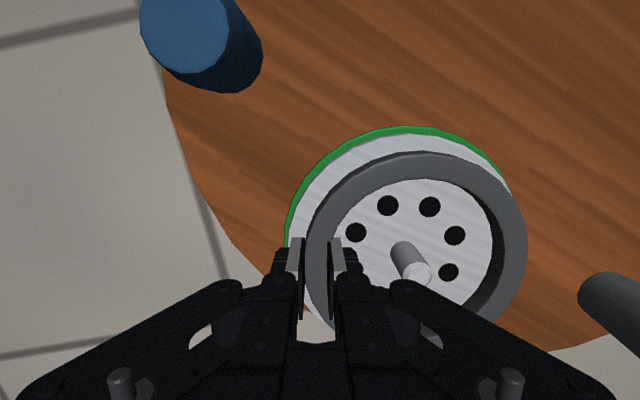

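The ring sits just above the disc around the knob at (416,272); disc rim and ring rim are both visible at the top, so I can compare their centres.

```bash
python3 - <<'E'
from fit import *
from scipy.optimize import least_squares
c,im,d=load('w8'); P=points(c,d); z=P[...,2]; h=cv2.cvtColor(im,cv2.COLOR_RGB2HSV)
print('z disc',np.median(z[140:148,390:430]),'ring',np.median(z[160:168,400:430]))
def cf(mask,sel,zc,r,free=True):
  N,l,st,ce=cv2.connectedComponentsWithStats(mask.astype(np.uint8)); k=1+np.argmax(st[1:,4]); v,u=np.nonzero(l==k)
  q=cv2.convexHull(np.c_[u,v].astype(np.int32))[:,0]; q=q[[sel(*t) for t in q]]
  w=np.array([ray(c,a,b,zc)[:2] for a,b in q])
  f=least_squares(lambda t:np.hypot(w[:,0]-t[0],w[:,1]-t[1])-(t[2] if free else r),[498,-95,r]); print(np.round(f.x,1),abs(f.fun).mean().round(2),len(q))
zr=48
m=(z>40)&(z<60); m[235:,:450]=0; m[300:]=0; m[:,:295]=0; m[:148]=0
cf(m,lambda u,v:(v<228 or u>460) and v<296,zr,55); cf(m,lambda u,v:(v<228 or u>460) and v<296,zr,54.7,False)
g=(h[...,1]<70)&(h[...,2]>100); g[238:]=0; g[:,:280]=0; g[:128]=0; g[:,505:]=0
cf(g,lambda u,v:v<232 and u<490,34,62); cf(g,lambda u,v:v<232 and u<490,34,61.7,False)
gm=(h[...,0]>45)&(h[...,0]<75)&(h[...,1]>120); cf(gm,lambda u,v:v<225 and u<480,26,65,); cf(gm,lambda u,v:v<225 and u<480,26,64.7,False)
print(ray(c,419,274,60))
E
```

```text
z disc 32.11653116463941 ring 46.09141653274742
[498.9 -95.1  54.3] 0.2 36
[498.6 -95.5  54.7] 0.2 36
[502.2 -99.2  43. ] 0.3 22
[ 499.6 -121.    61.7] 2.61 22
[498.  -93.6  63.4] 0.12 20
[498.3 -95.1  64.7] 0.19 20
[498.19827043 -93.03940685  60.        ]
```

Emit:
move_arm([
  {"tx":-0.4,"ty":0.5,"tz":-2.5,"roll":0,"claw":1},
  {"tx":0,"ty":0,"tz":0,"roll":0,"claw":1},
  {"tx":0,"ty":0,"tz":0,"roll":0,"claw":0.68},
  {"tx":0,"ty":0,"tz":0,"roll":0,"claw":0.68},
  {"tx":0,"ty":0,"tz":0,"roll":0,"claw":0.68},
  {"tx":0,"ty":0,"tz":25,"roll":0,"claw":0.68},
  {"tx":0,"ty":0,"tz":50,"roll":0,"claw":0.5},
  {"tx":0,"ty":0,"tz":50,"roll":0,"claw":0.5},
])

```text
time_s: 15.08
tool_pos: [452.1, -85.0, 187.4]
orientation: [0.77, 0.638, -0.0, -0.001]
wrist_force: [1.1, -1.3, 0.0]
width: 43.0
grip_force: 0.0
```

Emit:
move_arm([
  {"tx":10,"ty":-30,"tz":30,"roll":-3,"claw":0.4},
  {"tx":15,"ty":-35,"tz":30,"roll":-4,"claw":0.4},
  {"tx":20,"ty":-35,"tz":0,"roll":-4,"claw":0.4},
  {"tx":20,"ty":-35,"tz":0,"roll":-4,"claw":0.4},
  {"tx":25,"ty":-35,"tz":0,"roll":-3,"claw":0.4},
  {"tx":25,"ty":-35,"tz":0,"roll":0,"claw":0.4},
  {"tx":0,"ty":0,"tz":0,"roll":0,"claw":0.4},
  {"tx":0,"ty":0,"tz":0,"roll":0,"claw":0.4},
])

```text
time_s: 16.08
tool_pos: [567.2, -289.4, 245.7]
orientation: [0.86, 0.51, -0.0, -0.001]
wrist_force: [-0.0, 0.3, -0.4]
width: 51.0
grip_force: 0.0
```

```bash
python3 look.py w9; python3 - <<'E'
from fit import *
c=calibration('top'); im,d=get_image('top'); P=points(c,d); save('t3.png',im[150:290,260:480].repeat(3,0).repeat(3,1)); z=P[...,2]
m=(z>39)&(z<56); print('ring top cam', fit(c,m,46,(312,195,375,262)), 'outer disc', fit(c,(z>29.5)&(z<70),34,(305,190,378,265)))
E
```

```text
[ 567.2 -289.4  245.7] 16.07
cam [ 600. -229.  361.] [-0.13 -0.24 -0.96]
ring top cam (array([501.7, -96.5]), array([107.2, 107.2]), 'enc', array([501.6, -96.4]), 109.4) outer disc (array([499.7, -96.2]), array([120.6, 121.1]), 'enc', array([500.6, -95.1]), 125.5)
```

View pics/t3.png

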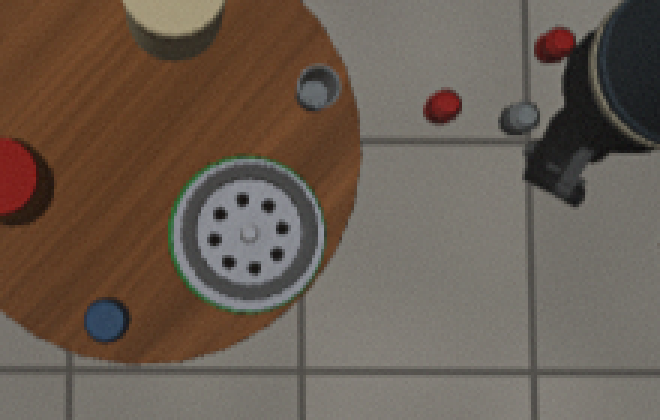

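View pics/w9.png

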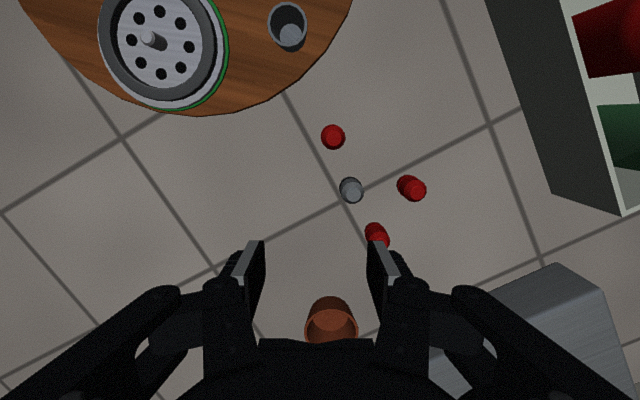

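The top view shows the ring concentric with the disc and knob. The wrist view shows the steel whistle at (351,190) with reds at (333,137), (412,187) and (377,235).

```bash
python3 - <<'E'
from fit import *
c,im,d=load('w9'); P=points(c,d); z=P[...,2]
m=((z>15)&(z<60)).astype(np.uint8); m[:115]=0; m[255:]=0
n,l,st,ce=cv2.connectedComponentsWithStats(m)
for i in range(1,n):
    if st[i,4]>100 and 300<ce[i,0]<440:
        p=P[l==i]; t=p[p[:,2]>p[:,2].max()-8]; print(ce[i].round(),st[i,4],'top pts',t.mean(0).round(1),'enc',fit(c,l==i,20))
E
python3 - <<'E'
from h import *
Z=np.load('top0.npz'); c={k:Z[k] for k in('fx','fy','cx','cy','extrinsics')}
P=points(c,Z['d']); z=P[...,2]; m=((z>15)&(z<70)).astype(np.uint8); n,l,st,ce=cv2.connectedComponentsWithStats(m)
for i in range(1,n):
    if 390<ce[i,0]<475 and 150<ce[i,1]<205: p=P[l==i]; t=p[p[:,2]>p[:,2].max()-8]; print(ce[i].round(1),st[i,4],t.mean(0).round(1))
E
```

```text
[333. 137.] 475 top pts [ 605.  -257.3   41.4] enc (array([ 605.2, -258.7]), array([25.4, 26.5]), 'enc', array([ 605.5, -258.5]), 27.4)
[413. 189.] 522 top pts [ 656.7 -350.9   41.2] enc (array([ 658.7, -355.1]), array([26.1, 32.9]), 'enc', array([ 659.1, -354.6]), 33.1)
[351. 191.] 481 top pts [ 595.9 -320.    41.4] enc (array([ 595.8, -323.2]), array([25.9, 30.5]), 'enc', array([ 595.8, -323.1]), 30.9)
[378. 234.] 307 top pts [ 600.9 -383.7   39.9] enc (array([ 598.4, -387.9]), array([22.2, 32.1]), 'enc', array([ 598.4, -390.3]), 34.1)
[445.  164.2] 116 [ 657.9 -352.2   43.5]
[407.5 184.8] 106 [ 606.  -257.7   43.4]
[433.2 188.6] 111 [ 596.8 -321.2   44.3]
[460.2 188.3] 112 [ 597.6 -387.9   43.7]
```

Emit:
move_arm([
  {"tx":14.5,"ty":-15.5,"tz":-25,"roll":0,"claw":0.5},
  {"tx":14.6,"ty":-15.4,"tz":-25,"roll":0,"claw":0.5},
  {"tx":0,"ty":0,"tz":-35,"roll":0,"claw":0.5},
  {"tx":0,"ty":0,"tz":-35,"roll":0,"claw":0.5},
  {"tx":0,"ty":0,"tz":-30,"roll":0,"claw":0.5},
  {"tx":0,"ty":0,"tz":0,"roll":0,"claw":0.5},
  {"tx":0,"ty":0,"tz":0,"roll":0,"claw":0.5},
])

```text
time_s: 17.05
tool_pos: [597.3, -320.8, 97.8]
orientation: [0.86, 0.51, 0.001, 0.001]
wrist_force: [-0.3, -0.5, 1.2]
width: 43.0
grip_force: 0.0
```

```bash
python3 look.py w10; python3 - <<'E'
from fit import *
c,im,d=load('w10'); P=points(c,d); z=P[...,2]
m=((z>15)&(z<60)).astype(np.uint8); n,l,st,ce=cv2.connectedComponentsWithStats(m)
for i in range(1,n):
    if st[i,4]>400: p=P[l==i]; t=p[p[:,2]>np.percentile(p[:,2],98)-6]; print(ce[i].round(),st[i,4],'top pts',t.mean(0).round(1))
E
```

```text
[ 597.3 -320.8   97.8] 17.05
cam [ 630. -260.  214.] [-0.13 -0.24 -0.96]
[94. 40.] 16772 top pts [ 518.8 -146.3   41.7]
[630.  37.] 1546 top pts [ 809.9 -301.5   24.5]
[276. 132.] 1605 top pts [ 605.7 -257.9   42. ]
[420. 222.] 1660 top pts [ 657.1 -350.7   41.8]
[314. 226.] 1485 top pts [ 596.6 -320.1   41.8]
[355. 305.] 920 top pts [ 594.3 -385.3   41.8]
[622. 374.] 1406 top pts [ 738.4 -540.    40.4]
```

View pics/w10.png

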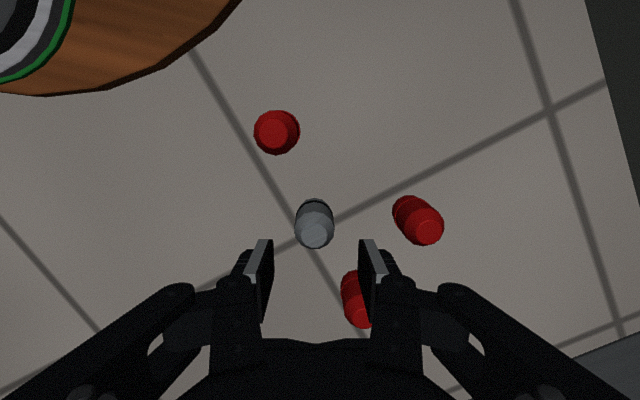

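The steel whistle is centred between the open fingers at (314,225). The red pieces lie clear of both fingers.

Emit:
move_arm([
  {"tx":-0.5,"ty":0.6,"tz":-25,"roll":0,"claw":0.5},
  {"tx":0,"ty":0,"tz":-25,"roll":0,"claw":0.5},
  {"tx":0,"ty":0,"tz":-14,"roll":0,"claw":0.5},
  {"tx":0,"ty":0,"tz":0,"roll":0,"claw":1},
  {"tx":0,"ty":0,"tz":0,"roll":0,"claw":1},
  {"tx":0,"ty":0,"tz":0,"roll":0,"claw":1},
  {"tx":0,"ty":0,"tz":0,"roll":0,"claw":1},
])

```text
time_s: 17.98
tool_pos: [596.4, -320.6, 32.9]
orientation: [0.86, 0.51, 0.0, 0.0]
wrist_force: [-1.2, -0.4, -1.1]
width: 24.7
grip_force: 39.2
```

Emit:
move_arm([
  {"tx":0,"ty":0,"tz":30,"roll":0,"claw":1},
  {"tx":0,"ty":0,"tz":45,"roll":0,"claw":1},
  {"tx":0,"ty":5,"tz":50,"roll":0,"claw":1},
  {"tx":5,"ty":25,"tz":40,"roll":2,"claw":1},
  {"tx":10,"ty":40,"tz":20,"roll":4,"claw":1},
  {"tx":15,"ty":50,"tz":0,"roll":4,"claw":1},
  {"tx":15,"ty":50,"tz":0,"roll":4,"claw":1},
  {"tx":15,"ty":50,"tz":0,"roll":4,"claw":1},
])

```text
time_s: 18.98
tool_pos: [656.4, -98.9, 217.8]
orientation: [0.769, 0.639, 0.0, 0.0]
wrist_force: [0.2, 0.3, -0.9]
width: 24.7
grip_force: 39.4
```

Emit:
move_arm([
  {"tx":14,"ty":40,"tz":0,"roll":4,"claw":1},
  {"tx":10,"ty":25,"tz":0,"roll":3,"claw":1},
  {"tx":0,"ty":0,"tz":0,"roll":0,"claw":1},
  {"tx":0,"ty":0,"tz":0,"roll":0,"claw":1},
  {"tx":0,"ty":0,"tz":0,"roll":0,"claw":1},
])

```text
time_s: 19.6
tool_pos: [679.9, -37.6, 217.3]
orientation: [0.731, 0.683, -0.001, 0.0]
wrist_force: [0.1, -0.9, -0.6]
width: 24.6
grip_force: 39.4
```

```bash
python3 look.py w11; python3 - <<'E'
from fit import *
from scipy.optimize import least_squares
c,im,d=load('w11'); P=points(c,d); z=P[...,2]
print('lid z',np.percentile(z[(z>115)&(z<145)],50), env.get_state()['orientation'])
m=((z>122)&(z<145)).astype(np.uint8); n,l,st,ce=cv2.connectedComponentsWithStats(m); k=1+np.argmax(st[1:,4]); print(st[k])
v,u=np.nonzero(l==k); q=cv2.convexHull(np.c_[u,v].astype(np.int32))[:,0]; w=np.array([ray(c,*t,134)[:2] for t in q])
for s in (q[:,1]<235,):
  f=least_squares(lambda t:np.hypot(w[s,0]-t[0],w[s,1]-t[1])-t[2],[680,-35,41],loss='soft_l1',f_scale=.5); print(f.x,abs(f.fun).mean(),s.sum())
E
```

```text
[679.9 -37.6 217.3] 19.6
cam [684.  31. 333.] [-0.02 -0.27 -0.96]
lid z 131.16031426771013 [ 7.30478159e-01  6.82935912e-01 -3.63164029e-04  2.59078375e-04]
[ 259  153  117   96 8283]
[681.06107468 -32.94131151  39.98244736] 0.20256334391539038 27
```

Emit:
move_arm([
  {"tx":0.6,"ty":3.6,"tz":-15,"roll":0,"claw":1},
  {"tx":0,"ty":0,"tz":-18,"roll":0,"claw":1},
  {"tx":0,"ty":0,"tz":-12,"roll":0,"claw":1},
  {"tx":0,"ty":0,"tz":-3,"roll":0,"claw":1},
  {"tx":0,"ty":0,"tz":0,"roll":0,"claw":1},
  {"tx":0,"ty":0,"tz":0,"roll":0,"claw":1},
])

```text
time_s: 20.4
tool_pos: [681.1, -31.8, 169.9]
orientation: [0.73, 0.684, 0.0, 0.0]
wrist_force: [0.2, 0.9, -0.6]
width: 24.9
grip_force: 39.4
```

Emit:
move_arm([
  {"tx":-0.5,"ty":-1.8,"tz":-2,"roll":0,"claw":1},
  {"tx":0,"ty":0,"tz":0,"roll":0,"claw":1},
  {"tx":0,"ty":0,"tz":0,"roll":0,"claw":1},
])

```text
time_s: 20.78
tool_pos: [680.3, -33.7, 167.4]
orientation: [0.73, 0.684, 0.0, 0.0]
wrist_force: [-0.2, 0.4, -0.9]
width: 24.5
grip_force: 39.4
```

Emit:
move_arm([
  {"tx":0,"ty":0,"tz":-0.7,"roll":0,"claw":1},
  {"tx":0,"ty":0,"tz":0,"roll":0,"claw":1},
  {"tx":0,"ty":0,"tz":0,"roll":0,"claw":0.5},
  {"tx":0,"ty":0,"tz":0,"roll":0,"claw":0.5},
  {"tx":0,"ty":0,"tz":0,"roll":0,"claw":0.5},
  {"tx":0,"ty":0,"tz":20,"roll":0,"claw":0.5},
  {"tx":0,"ty":0,"tz":40,"roll":0,"claw":0.5},
  {"tx":0,"ty":0,"tz":40,"roll":0,"claw":0.5},
])

```text
time_s: 21.78
tool_pos: [680.1, -33.6, 267.6]
orientation: [0.73, 0.684, -0.0, -0.0]
wrist_force: [0.6, 0.4, 0.1]
width: 42.9
grip_force: 0.0
```

Emit:
move_arm([
  {"tx":-10,"ty":40,"tz":0,"roll":3,"claw":0.5},
  {"tx":-10,"ty":50,"tz":0,"roll":4,"claw":0.5},
  {"tx":-10,"ty":50,"tz":0,"roll":4,"claw":0.5},
  {"tx":-10,"ty":50,"tz":0,"roll":4,"claw":0.5},
  {"tx":-15,"ty":50,"tz":0,"roll":5,"claw":0.5},
  {"tx":-15,"ty":50,"tz":0,"roll":5,"claw":0.5},
  {"tx":-10,"ty":30,"tz":0,"roll":5,"claw":0.5},
  {"tx":0,"ty":0,"tz":0,"roll":0,"claw":0.5},
])

```text
time_s: 22.78
tool_pos: [599.0, 289.1, 266.6]
orientation: [0.525, 0.851, 0.0, -0.001]
wrist_force: [0.6, -0.1, 0.8]
width: 42.7
grip_force: 0.0
```

```bash
python3 look.py w12; python3 - <<'E'
from fit import *
c,im,d=load('w12'); P=points(c,d); z=P[...,2]
h=cv2.cvtColor(im,cv2.COLOR_RGB2HSV); m=((h[...,0]>15)&(h[...,0]<35)&(h[...,1]>150)&(h[...,2]>50)).astype(np.uint8); n,l,st,ce=cv2.connectedComponentsWithStats(m); k=1+np.argmax(st[1:,4]); print(st[k],ce[k])
p=P[l==k]; print('z pct',np.percentile(p[:,2],[5,50,95,99])); t=p[(p[:,2]>60)&(p[:,2]<110)]; print('spout',t.mean(0),len(t)); t=p[p[:,2]>84]; print('tip',t.mean(0))
print('base enc',fit(c,(l==k),0)); 
c=calibration('top'); im,d=get_image('top'); P=points(c,d); z=P[...,2]
print('can top',fit(c,(z>122)&(z<150),134,(285,110,350,180)))
b=(z>160)&(z<190); v,u=np.nonzero(b[115:180,290:345]); p=P[115:180,290:345][b[115:180,290:345]]; print('whistle top',p.mean(0),len(p), p[:,2].max())
print('jar',fit(c,(z>112)&(z<135),122,(235,180,290,235)))
E
```

```text
[599.  289.1 266.6] 22.77
cam [568. 350. 382.] [ 0.12 -0.24 -0.96]
[ 292  123   57   58 2458] [320.24979658 151.10374288]
z pct [ 5.37860277 20.28170068 83.1817663  93.79697661]
spout [591.69592752 316.25328489  85.71717847] 168
tip [590.72147012 317.57055746 113.6244149 ]
base enc (array([593.5, 313.3]), array([69.7, 70. ]), 'enc', array([593.6, 313.2]), 71.3)
can top (array([680.7, -35.3]), array([79.2, 81.5]), 'enc', array([680.4, -35. ]), 83.4)
whistle top [678.76328539 -35.25995444 174.35468601] 120 181.43498030810827
jar (array([537.9,  93.9]), array([55.6, 56.3]), 'enc', array([538.1,  93.5]), 58.5)
```

Emit:
move_arm([
  {"tx":-5.5,"ty":24,"tz":-20,"roll":5,"claw":0.5},
  {"tx":0,"ty":0,"tz":-35,"roll":0,"claw":0.5},
  {"tx":0,"ty":0,"tz":-35,"roll":0,"claw":0.5},
  {"tx":0,"ty":0,"tz":0,"roll":0,"claw":0.5},
  {"tx":0,"ty":0,"tz":0,"roll":0,"claw":0.5},
])

```text
time_s: 23.5
tool_pos: [595.3, 310.5, 177.4]
orientation: [0.49, 0.872, 0.0, 0.0]
wrist_force: [-0.2, 0.2, 0.4]
width: 42.9
grip_force: 0.0
```

```bash
python3 look.py w13; python3 - <<'E'
from fit import *
c,im,d=load('w13'); P=points(c,d); z=P[...,2]; print(env.get_state()['orientation'])
h=cv2.cvtColor(im,cv2.COLOR_RGB2HSV); m=((h[...,0]>15)&(h[...,0]<35)&(h[...,1]>150)&(h[...,2]>50)).astype(np.uint8); n,l,st,ce=cv2.connectedComponentsWithStats(m); k=1+np.argmax(st[1:,4]); print(st[k],ce[k])
p=P[l==k]
for a,b in((50,65),(65,80),(80,95)): t=p[(p[:,2]>a)&(p[:,2]<b)]; print(a,b,t.mean(0).round(1),len(t))
print('base enc',fit(c,(l==k),0)); print('tip',fit(c,(l==k)&(z>86),95))
E
```

```text
[595.3 310.5 177.4] 23.5
cam [559. 369. 293.] [ 0.14 -0.23 -0.96]
[4.90272554e-01 8.71568588e-01 9.16096380e-04 4.23828787e-04]
[ 279  147   73   75 3893] [315.43257128 181.808374  ]
50 65 [590.3 319.9  57.5] 93
65 80 [590.4 318.9  72.5] 118
80 95 [592.  316.   90.4] 253
base enc (array([593.8, 312.9]), array([70.2, 72.1]), 'enc', array([594. , 311.8]), 75.1)
tip (array([592.3, 315.2]), array([13.3, 15.1]), 'enc', array([592.1, 315.2]), 15.5)
```

Emit:
move_arm([
  {"tx":-2,"ty":2.8,"tz":-20,"roll":0,"claw":0.5},
  {"tx":0,"ty":0,"tz":-30,"roll":0,"claw":0.5},
  {"tx":0,"ty":0,"tz":-25,"roll":0,"claw":0.5},
  {"tx":0,"ty":0,"tz":-15,"roll":0,"claw":0.5},
  {"tx":0,"ty":0,"tz":0,"roll":0,"claw":0.5},
  {"tx":0,"ty":0,"tz":0,"roll":0,"claw":0.5},
])

```text
time_s: 24.3
tool_pos: [593.4, 313.7, 87.9]
orientation: [0.49, 0.872, 0.001, 0.0]
wrist_force: [0.1, 0.0, 1.0]
width: 42.3
grip_force: 0.0
```

Emit:
move_arm([
  {"tx":0,"ty":0,"tz":0,"roll":0,"claw":1},
  {"tx":0,"ty":0,"tz":0,"roll":0,"claw":1},
  {"tx":0,"ty":0,"tz":0,"roll":0,"claw":1},
  {"tx":0,"ty":0,"tz":0,"roll":0,"claw":1},
], grip_force=30)

```text
time_s: 24.8
tool_pos: [593.4, 313.6, 87.5]
orientation: [0.49, 0.872, 0.001, 0.0]
wrist_force: [0.6, -0.9, 5.5]
width: 14.6
grip_force: 29.7
```

Emit:
move_arm([
  {"tx":0,"ty":0,"tz":30,"roll":0,"claw":1},
  {"tx":0,"ty":0,"tz":45,"roll":0,"claw":1},
  {"tx":0,"ty":0,"tz":50,"roll":0,"claw":1},
  {"tx":2,"ty":-24,"tz":30,"roll":-3,"claw":1},
  {"tx":2,"ty":-45,"tz":0,"roll":-5,"claw":1},
  {"tx":3,"ty":-45,"tz":0,"roll":-5,"claw":1},
  {"tx":3,"ty":-45,"tz":0,"roll":-5,"claw":1},
  {"tx":3,"ty":-45,"tz":0,"roll":-5,"claw":1},
])

```text
time_s: 25.8
tool_pos: [605.5, 107.6, 241.5]
orientation: [0.655, 0.755, -0.0, -0.0]
wrist_force: [0.6, 0.9, 0.5]
width: 14.6
grip_force: 29.5
```

Emit:
move_arm([
  {"tx":3,"ty":-45,"tz":0,"roll":-2,"claw":1},
  {"tx":0,"ty":-35,"tz":0,"roll":0,"claw":1},
  {"tx":0,"ty":0,"tz":0,"roll":0,"claw":1},
  {"tx":0,"ty":0,"tz":0,"roll":0,"claw":1},
  {"tx":0,"ty":0,"tz":0,"roll":0,"claw":1},
])

```text
time_s: 26.42
tool_pos: [608.6, 30.8, 241.6]
orientation: [0.666, 0.746, 0.0, -0.0]
wrist_force: [-0.6, 0.7, -0.3]
width: 14.9
grip_force: 29.5
```

```bash
python3 look.py w14; python3 - <<'E'
from fit import *
c,im,d=load('w14'); P=points(c,d)
h=cv2.cvtColor(im,cv2.COLOR_RGB2HSV); m=((h[...,0]>15)&(h[...,0]<35)&(h[...,1]>150)&(h[...,2]>50)).astype(np.uint8); n,l,st,ce=cv2.connectedComponentsWithStats(m); k=1+np.argmax(st[1:,4]); print(st[k],ce[k])
v,u=np.nonzero(l==k); q=cv2.convexHull(np.c_[u,v].astype(np.int32))[:,0]; q=q[q[:,1]<st[k,1]+st[k,3]*.6]
from scipy.optimize import least_squares
zb=env.get_state()['tool_pos'][2]-87.5; w=np.array([ray(c,*t,zb)[:2] for t in q]); f=least_squares(lambda t:np.hypot(w[:,0]-t[0],w[:,1]-t[1])-t[2],[609,29,36],loss='soft_l1',f_scale=.5); print('mouth',zb,f.x,abs(f.fun).mean())
E
```

```text
[608.6  30.8 241.6] 26.43
cam [601.  99. 357.] [ 0.03 -0.27 -0.96]
[ 265  166  102  138 8038] [315.60736502 218.40271212]
mouth 154.10263803850586 [608.61920606  30.29758598  36.33667761] 0.13228967323396168
```

Emit:
move_arm([
  {"tx":0.7,"ty":-1,"tz":-30,"roll":0,"claw":1},
  {"tx":0,"ty":0,"tz":-30,"roll":0,"claw":1},
  {"tx":0,"ty":0,"tz":-30,"roll":0,"claw":1},
  {"tx":0,"ty":0,"tz":-25,"roll":0,"claw":1},
  {"tx":0,"ty":0,"tz":-11,"roll":0,"claw":1},
  {"tx":0,"ty":0,"tz":0,"roll":0,"claw":1},
  {"tx":0,"ty":0,"tz":0,"roll":0,"claw":1},
])

```text
time_s: 27.35
tool_pos: [610.1, 28.5, 116.6]
orientation: [0.667, 0.745, 0.001, 0.0]
wrist_force: [0.5, -0.4, 0.4]
width: 15.0
grip_force: 29.5
```

Emit:
move_arm([
  {"tx":-0.7,"ty":0.7,"tz":-4,"roll":0,"claw":1},
  {"tx":0,"ty":0,"tz":-2.5,"roll":0,"claw":1},
  {"tx":0,"ty":0,"tz":0,"roll":0,"claw":1},
  {"tx":0,"ty":0,"tz":0,"roll":0,"claw":1},
])

```text
time_s: 27.85
tool_pos: [609.0, 29.0, 109.5]
orientation: [0.667, 0.745, 0.0, 0.0]
wrist_force: [-0.1, -0.6, 4.8]
width: 14.6
grip_force: 30.0
```

Contact is made. I'll release gently, withdraw straight up and then check everything from the top and side cameras.

Emit:
move_arm([
  {"tx":0,"ty":0,"tz":0,"roll":0,"claw":0.6},
  {"tx":0,"ty":0,"tz":0,"roll":0,"claw":0.6},
  {"tx":0,"ty":0,"tz":0,"roll":0,"claw":0.6},
  {"tx":0,"ty":0,"tz":20,"roll":0,"claw":0.6},
  {"tx":0,"ty":0,"tz":40,"roll":0,"claw":0.6},
  {"tx":0,"ty":0,"tz":50,"roll":0,"claw":0.6},
  {"tx":0,"ty":0,"tz":50,"roll":0,"claw":0.6},
  {"tx":0,"ty":30,"tz":0,"roll":0,"claw":0.6},
])

```text
time_s: 28.85
tool_pos: [610.8, 56.9, 273.3]
orientation: [0.669, 0.743, 0.002, 0.003]
wrist_force: [1.1, 0.7, -0.7]
width: 34.0
grip_force: 0.0
```

Emit:
move_arm([
  {"tx":0,"ty":50,"tz":0,"roll":3,"claw":0.6},
  {"tx":0,"ty":50,"tz":0,"roll":4,"claw":0.6},
  {"tx":0,"ty":50,"tz":0,"roll":4,"claw":0.6},
  {"tx":0,"ty":50,"tz":0,"roll":4,"claw":0.6},
  {"tx":0,"ty":50,"tz":0,"roll":4,"claw":0.6},
  {"tx":0,"ty":40,"tz":0,"roll":4,"claw":0.6},
  {"tx":0,"ty":0,"tz":0,"roll":0,"claw":0.6},
  {"tx":0,"ty":0,"tz":0,"roll":0,"claw":0.6},
])

```text
time_s: 29.85
tool_pos: [608.9, 348.2, 268.7]
orientation: [0.506, 0.863, -0.001, 0.0]
wrist_force: [1.0, -0.5, -0.5]
width: 34.0
grip_force: 0.0
```

```bash
python3 - <<'E'
from fit import *
c=calibration('top'); im,d=get_image('top'); P=points(c,d); z=P[...,2]; h=cv2.cvtColor(im,cv2.COLOR_RGB2HSV)
print('can',fit(c,(z>122)&(z<150),134,(285,110,350,180)),'jar',fit(c,(z>112)&(z<135),122,(235,180,290,235)))
y=(h[...,0]>15)&(h[...,0]<35)&(h[...,1]>150)&(h[...,2]>50); b=(260,150,330,215); print('funnel mouth',fit(c,y,24,b))
q=P[150:215,260:330][(z[150:215,260:330]>85)&y[150:215,260:330]]; print('funnel tip',q.mean(0),q[:,2].max())
q=P[115:180,290:345].reshape(-1,3); t=q[(q[:,2]>165)&(q[:,2]<190)]; print('whistle',t.mean(0),len(t)); s=im[115:180,290:345][(z[115:180,290:345]>165)]; print('whistle rgb',s.mean(0))
print('ring',fit(c,(z>39)&(z<56),46,(312,195,375,262)),'disc',fit(c,(z>29.5)&(z<70),34,(305,190,378,265)))
c=calibration('side'); im,d=get_image('side'); P=points(c,d); z=P[...,2]
m=(z>137)&(z<185)&(abs(P[...,0]-680)<40)&(abs(P[...,1]+35)<40); print('side whistle',P[m].mean(0),m.sum(),z[m].max())
m=(z>36)&(z<55)&(np.hypot(P[...,0]-499,P[...,1]+95)<70)&(np.hypot(P[...,0]-499,P[...,1]+95)>30); print('side ring',P[m].mean(0),np.percentile(P[m],[1,99],axis=0).round(1).tolist())
print(env.get_state()['tool_pos'])
E
```

```text
can (array([680.7, -35.2]), array([79.3, 81.4]), 'enc', array([680.5, -35.3]), 83.3) jar (array([538. ,  93.8]), array([55.5, 56.4]), 'enc', array([538.1,  93.8]), 58.1)
funnel mouth (array([610. ,  28.4]), array([69.9, 71.5]), 'enc', array([609.9,  29.1]), 73.3)
funnel tip [607.81094126  27.66143122 108.62729242] 120.51575748438734
whistle [679.40782641 -35.28618977 175.30506343] 110
whistle rgb [82.82644628 81.0661157  76.82644628]
ring (array([501.7, -96.5]), array([107.2, 107.3]), 'enc', array([501.6, -96.4]), 109.4) disc (array([499.7, -96.1]), array([120.6, 121.1]), 'enc', array([500. , -95.6]), 124.1)
side whistle [677.42257817 -42.26369364 162.26969117] 220 180.6868443656124
side ring [ 500.0145563  -101.32054581   43.97336761] [[447.5, -151.4, 36.2], [553.1, -44.4, 48.3]]
[609.33953328 347.26529769 269.06322329]
```

```bash
python3 -c "
from workcell import env
print(env.finish_job())"
```

```text
the job is handed in; nothing more can be done
None
```

The job is handed in: disc, gasket, whistle and funnel are all placed within about 2 mm of their marks by the cameras, the canister and jar have not moved, and it took about 30 s of the 115 s allowed.

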